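Prove the power unit dead, then open its handed bayonet cap

TASK

Take the test probe out of its stand, touch its tip to the short test post of the power unit and then to its tall one, pressing each gently for about half a second, and stand the probe back in its stand. Then take the unit's black knob cap off: it lets go after about a quarter turn, but it may be left- or right-handed, which cannot be seen, so try one way and, if it will not come up, the other. Finish holding the cap in the gripper, still and upright, about ten centimetres above where it sat, and leave the other things on the bench alone.

Things in the scene. Friction and masses are not known exactly. Their poses are not given: they have to be found in the camera images.
- unit: grey power unit fixed to the bench, 150 (x) x 200 (y) x 50 mm high with an aluminium lid; Origin at the centre of its underside, axes along its sides, z up. The two test posts stand on its lid at x = -42 mm, y = +62 and -62 mm (either may be at either place), between them a fixed blank disc 44 mm wide, 16 mm high; the cap's axis is at x = +30 mm, y = 0.
- neck (a point): point on the cap's axis at its seat on the unit, where the cap's rim rests (54 mm above the bench); axes as the unit's. The neck's fixed claws lie over two lugs inside the cap, so that before it is turned loose the cap can rise only about 3 mm. The loosening direction is clockwise or anticlockwise seen from above, by chance from start to start; a hidden stop decides it.
- cap_grip (a point): grip centre of the black cap, on its axis, z up. The cap is loose, 70 g: a skirt 56 mm wide and 26 mm high, on it a round knob 34 mm wide and 38 mm high. This point is 22 mm above the skirt's top, 16 mm below the knob's top, 48 mm above the lower rim (102 mm above the bench when seated). +x points to a small white ridge on the skirt's top.
- cap: the same cap; origin at its lower rim, on its axis. Turned 45 to 115 degrees from its start the loosening way (80 is best) it lifts straight off by its weight alone, clear after 20 mm; 2 mm play sideways. The other way a hard stop meets it after 5 to 25 degrees, and a round grip then slips on the knob. It turns freely between and does not rise while turning.
- short_post: the short brass test post on the unit's lid, 14 mm high, 17 mm wide (22 mm foot); origin at the centre of its foot, z up
- short_post_top (a point): centre of the short post's flat 14 mm wide brass top when not pressed, 64 mm above the bench. The top is sprung: 5 mm travel, about 1.5 N to start and 4 N at full depth, then hard
- tall_post: the tall brass test post on the unit's lid, 34 mm high, 17 mm wide (22 mm foot); origin at the centre of its foot, z up
- tall_post_top (a point): centre of the tall post's flat 14 mm wide brass top when not pressed, 84 mm above the bench; sprung like the short one
- probe_grip (a point): middle of the grip of the test probe, a loose upright stick 120 mm long, 80 g, tip down in its stand; z up. The round grip is 18 mm wide, from 32 mm below to 28 mm above this point; under it a collar 28 mm wide, whose underside, 37 mm below this point, rests on the stand; then a shaft 12 mm wide tapering to a 4 mm tip. 97 mm above the bench when in the stand
- probe_tip (a point): the probe's tip end, on its axis, 92 mm below probe_grip (5 mm above the bench when in the stand)
- probe: the same probe; origin at its tip, z along it toward the grip
- stand: grey plastic block, 70 x 70 x 60 mm, fixed to the bench; origin at the centre of its underside. On its axis a 17 mm wide vertical hole goes right through, with a 2 mm chamfer, for the probe's shaft
- brass_bar: bystander: brass hexagon bar, 22 x 90 x 19 mm, lying; origin at the centre of its underside, bar along y
- tape: bystander: small roll of black tape, 62 mm wide, 19 mm high; origin at the centre of its underside
- bush: bystander: turned steel bush, 40 mm wide, 32 mm high; origin at the centre of its underside
- screwdriver: bystander: small blue screwdriver, 20 x 150 x 21 mm, lying along its y; origin under its centre
- pliers: bystander: blue cutting pliers, 60 x 160 x 15 mm, lying along their y; origin under their centre
- mug: bystander: green mug, 86 x 118 x 96 mm, handle along its y; origin under its centre
- plug: bystander: black mains plug with a stub of cable, 38 x 152 x 34 mm, lying along its y; origin under its centre
There are look-alikes about, which are no part of the job. Leave any pink or purple look-alike of the cap alone.

How it is judged (in metres and radians):
On the way, in this order (a step that is already met when the one before it is completed fails the run):
1. the probe's tip presses on the short test post (contact force between probe and short_post above 0.5 N and distance between probe_tip and short_post_top below 0.01 m), for 0.2 s.
2. the probe's tip presses on the tall test post (contact force between probe and tall_post above 0.5 N and distance between probe_tip and tall_post_top below 0.01 m), for 0.2 s.
3. the probe stands in its stand again, let go (horizontal distance between probe_grip and stand below 0.01 m and height (world z) of probe_grip between 0.09 and 0.103 m and angle between probe's own z axis and vertical below 0.15 rad and contact force between the fingers and probe below 0.05 N), for 0.2 s.
4. the cap is off its neck and held by the fingers (contact force between the fingers and cap above 1 N and contact force between cap and unit below 0.05 N and height (world z) of cap_grip above 0.132 m), for 0.2 s.
At the end, for the whole second after the job is handed in: The fingers hold the cap at rest, upright within 20 degrees, at least 60 mm above where it sat, clear of unit and stand; the probe stands upright in its stand, collar down within 6 mm and within 10 mm of the hole's axis, let go (all of step 3 and contact force between the fingers and cap above 1 N and contact force between cap and unit below 0.05 N and height (world z) of cap_grip above 0.162 m and angle between cap's own z axis and vertical below 0.35 rad and linear speed of cap below 0.03 m/s and contact force between cap and stand below 0.05 N); the arm keeps its last pose, push and grip.
It fails at once if a bystander was moved more than 40 mm (distance of any of brass_bar, tape, bush, screwdriver, pliers, mug, plug from where it was at the start of the episode above 0.04 m).
It fails at once if a test post was pressed with more than 25 N (contact force between probe and short_post above 25 N or contact force between probe and tall_post above 25 N).
It also fails if it takes over 72 s, if anything falls off the work surface, if the arm or the gripper's body presses on something with over 40 N, if the wrist force passes 120 N, or if a joint passes its speed limit or range.

ROBOT

A 7-joint arm with a two-finger parallel gripper is mounted at the origin on a cart in front of the work surface, level with it; the furniture and walls round the work are solid. World frame = base frame: x ahead of the robot, y to its left, z up, the work surface at z = 0. Lengths are in m, angles in degrees, forces in N, time in s.
With the tool pointing down it reaches from about 0.4 to 0.9 m from the base axis. Payload 5.6 kg.
Tool frame: the origin (TCP) lies between the finger pads; the fingertips stand tip_reach ahead of it and the grasp point (between the pads) lies 2 mm behind it (tip_reach is the distance from the TCP to the fingertips, in m); z points along the fingers, y is the line along which they close (so a half turn about z gives the same grasp; the last joint's range is limited). The gripper opens to 92 mm and grips with 3 to 60 N. Pads are 20 mm wide; open, the fingers measure 128 mm over their backs; the gripper's body (75 mm by 189 mm) begins 69 mm behind the grasp point.
Start: joints at [74.656, 26.786, -0.665, 91.828, 0.344, 61.387, -3.226], TCP at [0.145, -0.634, 0.232] pointing down, gripper open.
Joint ranges: [-144.91, 144.91], [-17.63, 115.5], [-89.93, 88.59], [15.96, 139.68], [-74.01, 254.01], [8.47, 105.57], [-167.45, 167.45]. Speed limits (degrees/s): [147.25, 147.25, 180, 180, 180, 180, 180].

INTERFACE

Orientations are given as a 3x3 rotation matrix whose columns are the frame's x, y, z axes.
In Python, from plant import observe, get_image, camera_params, sign_off, tip_reach gives the robot as it stands. The module is installed in compiled form; this text tells all that it offers.
- The arm moves only by the tool apply_moves, never from a script. Its arguments are lists of equal length, an entry for each row: "rotation": the turn, a rotation vector about the tool's x, y, z in degrees, a list of three; "xyz": the shift along the tool's x, y, z in mm, a list of three; "gripper": the finger opening in mm, from 0 to 91.9. In form: {"rotation": [[ax, ay, az], ...], "xyz": [[x, y, z], ...], "gripper": [gripper, ...]}. A call has 1 to 5 rows; each row shifts and turns the commanded pose from where the row before left it, along the tool's axes as they then stand; what a row does not reach is not made up. A row lasts 1/12 s, in which the tool goes at most 41.7 mm and 7.16 degrees, less where a joint would pass 70% of its speed; a pose out of reach is approached as far as the arm can. A call is refused whole if a number of a shift passes 41.7 or a number of a turn 7.16, either way. A call with a gripper value outside its range is refused whole. The fingers move at their own pace and stop on an object; "grip_force" is the grip in N (left out, the last holds). Time passes only in rows, so rows that do not move let the fingers close. It gives the time, the measured TCP pose, the force, the opening and the grip force at its end, in the units of the state.
- observe(): the state, without advancing time (a new reading comes with each control period).
- get_image(name): name is "scene" or "top" or "wrist"; returns (picture, depth): 384x512x3 uint8, red, green, blue; 384x512 float32, m along the optical axis (not along the pixel's ray), 0 where there is no reading.
- camera_params(name): a dict with "intrinsics" (3x3 intrinsics, pixels), "extrinsics" (4x4, takes a point from camera to world coordinates). Camera axes: x right, y down, z forward; pixel columns grow to the right and rows downward; lengths in m; the calibration is good to about 2 mm. The wrist camera is an equidistant fisheye: a pixel r from the principal point sees the ray r / f radians off the axis. A picture is of the moment at which its call begins: read the wrist's pose just before it. camera_params takes no time and is no camera call; for the wrist camera it gives the pose at the moment of the call.
- sign_off(): hands the job in; it is judged then, once.
The state is a dict: "t": time; "q": joint angles; "joint_velocities": joint speeds; "joint_efforts": joint torques, N m; "position": TCP position; "tcp_rot": TCP orientation; "ft_force": force on the tool from outside, world axes, zero at the start; "moment": the same for the moment, N m; "finger_gap": finger opening in m; "grip_force": force on a finger pad.
Only numpy, scipy, OpenCV 4.12 (cv2) and the standard library are available. Lean on these libraries where they do the work, as an engineer would, in place of code of your own. Each camera call takes 0.05 s, during which the arm holds its last target. There are 200 camera calls.

## Working session

There is one attempt and no reset: what is moved stays moved. The work goes in short steps, Python scripts to look and compute and a tool call to move; the robot and the scene stay as the last step left them, time stands still between calls to the robot, and variables do not carry over. Pictures are saved under pics/ and viewed, at most 10 in all, crops included, and the job is handed in when it is done.

Besides the shell and the picture viewer there is one more tool, called after "Call:" by a JSON object that holds its "op" and its "data". apply_moves: Moves the arm, as the interface text tells. Its arguments: {"type":"object","properties":{"rotation":{"type":"array","items":{"type":"array","items":{"type":"number"}}},"xyz":{"type":"array","items":{"type":"array","items":{"type":"number"}}},"gripper":{"type":"array","items":{"type":"number"}},"grip_force":{"type":"number"}},"required":["rotation","xyz","gripper"]}

```bash
mkdir -p pics; cat > h.py <<'E'
import numpy as np, cv2
from plant import *
def pts(name):
    P=camera_params(name); im,d=get_image(name); K=np.array(P['intrinsics']);E=np.array(P['extrinsics'])
    v,u=np.mgrid[:384,:512]
    if name!='wrist':
        X=np.stack([(u-K[0,2])/K[0,0]*d,(v-K[1,2])/K[1,1]*d,d],-1)
    else:
        a=(u-K[0,2])/K[0,0];b=(v-K[1,2])/K[1,1];r=np.hypot(a,b)+1e-9;t=np.tan(np.minimum(r,1.5))
        X=np.stack([a/r*t*d,b/r*t*d,d],-1)
    W=X@E[:3,:3].T+E[:3,3]; W[d==0]=np.nan
    return im,d,W
E
python3 - <<'E'
from h import *
print(tip_reach, observe())
ims=[]
for n in ('top','scene','wrist'):
    im,d,W=pts(n); np.savez(n,im=im,W=W); ims.append(im); P=camera_params(n); print(n,np.round(P['intrinsics'],1).tolist(),np.round(P['extrinsics'],3).tolist(),(d>0).mean())
for n,i in zip(('top','scene'),ims): cv2.imwrite(f'pics/{n}0.png',cv2.resize(i[...,::-1],(800,600)))
E
```

```text
0.017 {'t': 0.0, 'q': array([74.65341752, 26.83406836, -0.6643832 , 91.88052415,  0.345938  ,
       61.38647369, -3.22477507]), 'joint_velocities': array([-0.00336713,  0.01289517, -0.01041652,  0.11552982,  0.02463857,
       -0.11800095, -0.01007815]), 'joint_efforts': array([ 2.84278412e-04, -5.20577037e+01, -1.24462444e-02, -2.43748301e+01,
       -5.65851037e-02,  1.72222336e-02,  1.53596056e-04]), 'position': array([ 0.14471978, -0.63312129,  0.23066508]), 'tcp_rot': array([[ 9.74835728e-01,  2.22923784e-01, -5.38402707e-04],
       [ 2.22924378e-01, -9.74834354e-01,  1.64454137e-03],
       [-1.58246068e-04, -1.72318078e-03, -9.99998503e-01]]), 'ft_force': array([ 0.16443928, -0.82165946, -0.66199481]), 'moment': array([-0.02512217, -0.0572491 , -0.01203616]), 'grip_force': 0.0, 'finger_gap': 0.09176582873103543}
top [[359.2, 0.0, 256.5], [0.0, 359.2, 194.0], [0.0, 0.0, 1.0]] [[-0.027, -0.993, 0.111, 0.386], [-0.999, 0.024, -0.028, 0.02], [0.025, -0.112, -0.993, 1.35], [0.0, 0.0, 0.0, 1.0]] 0.9961649576822916
scene [[383.8, 0.0, 250.5], [0.0, 383.8, 189.4], [0.0, 0.0, 1.0]] [[-0.621, -0.35, 0.701, -0.331], [-0.783, 0.262, -0.564, 0.708], [0.013, -0.899, -0.437, 0.645], [0.0, 0.0, 0.0, 1.0]] 0.9203084309895834
wrist [[297.3, 0.0, 253.4], [0.0, 297.3, 189.4], [0.0, 0.0, 1.0]] [[0.223, -0.939, -0.261, 0.218], [-0.975, -0.215, -0.058, -0.618], [-0.002, 0.268, -0.964, 0.383], [0.0, 0.0, 0.0, 1.0]] 0.9941355387369791
```

View pics/top0.png

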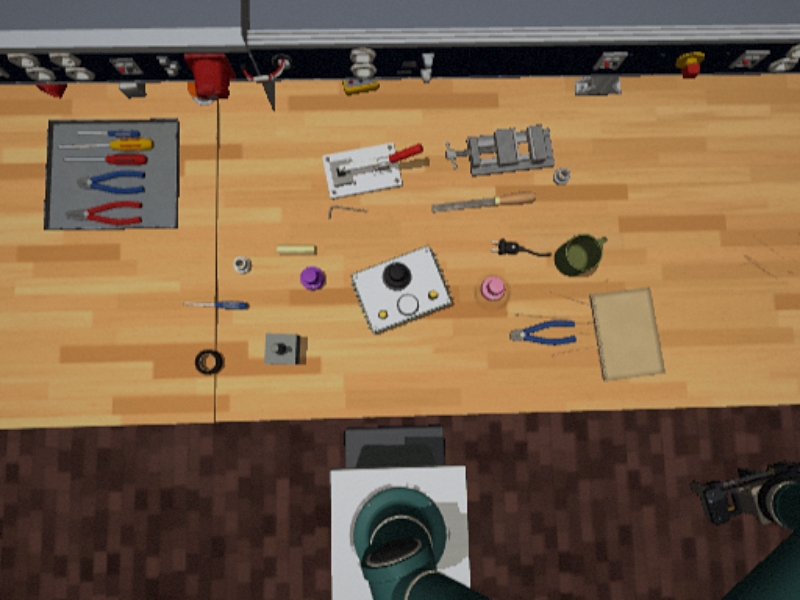

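View pics/scene0.png

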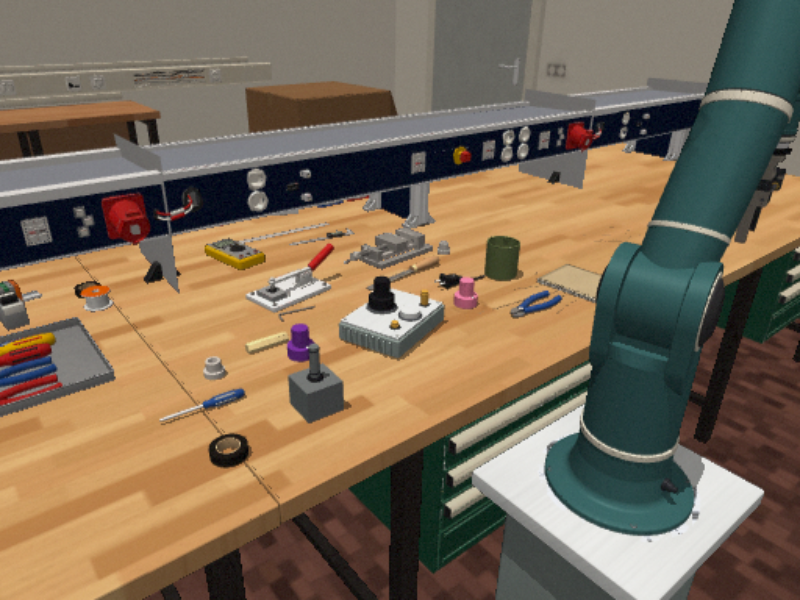

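The top view (800 px scale) shows the unit at about (402,288), with the cap at (397,275), the posts at (383,314) and (433,295), and the stand with the probe at (283,349). In the scene view the left post (395,324) is the short one and the right post (424,297) is the tall one.

```bash
python3 - <<'E'
from h import *
def fit(W,m,lab):
    p=W[m]; 
    if len(p): print(lab,len(p),np.round(np.median(p,0),4),'mid',np.round((p.min(0)+p.max(0))/2,4))
S={}
for n in ('top','scene'):
    f=np.load(n+'.npz');im,W=f['im'],f['W'];hsv=cv2.cvtColor(im,cv2.COLOR_RGB2HSV);H,Sx,V=cv2.split(hsv);z=W[...,2]
    v,u=np.mgrid[:384,:512]
    def box(x0,x1,y0,y1): return (u>x0*.64)&(u<x1*.64)&(v>y0*.64)&(v<y1*.64)
    B={'top':dict(unit=box(345,460,240,340),stand=box(255,310,325,370)),'scene':dict(unit=box(335,448,270,360),stand=box(280,350,340,425))}[n]
    un=B['unit'];st=B['stand']
    lid=un&(z>.044)&(z<.058); 
    c=np.float32(W[lid][:,:2]); r=cv2.minAreaRect(c*1000); print(n,'lid',r,np.median(z[lid]))
    cap=un&(z>.09)&(V<90); fit(W,cap,'cap');
    tops=cap&(z>np.nanmax(z[cap])-.006); fit(W,tops,'captop')
    br=un&(H>15)&(H<35)&(Sx>120)&(z>.055)
    k,l=cv2.connectedComponents(br.astype(np.uint8))
    for i in range(1,k):
        if (l==i).sum()>5: q=(l==i); fit(W,q&(z>np.nanmax(z[q])-.005),'post')
    t=st&(z>.054)&(z<.066); print('stand',cv2.minAreaRect(np.float32(W[t][:,:2])*1000),np.median(z[t]))
    p=st&(z>.075); fit(W,p,'probe'); fit(W,p&(z>np.nanmax(z[p])-.006),'probetop')
    for a,m in (('white ridge',un&(z>.072)&(z<.09)&(V>140)&(Sx<60)),): fit(W,m,a)
E
```

```text
top lid ((569.21142578125, -17.198875427246094), (147.70928955078125, 197.1297607421875), 19.726701736450195) 0.049694673768068354
cap 88 [ 0.5952 -0.0073  0.1165] mid [ 0.5962 -0.006   0.1082]
captop 23 [ 0.6004 -0.0073  0.1199] mid [ 0.5973 -0.0075  0.1217]
post 9 [ 0.5474 -0.0892  0.0824] mid [ 0.5493 -0.0889  0.0831]
post 11 [0.5093 0.0261 0.064 ] mid [0.5093 0.0278 0.0634]
stand ((435.155517578125, 263.28204345703125), (70.93772888183594, 67.89559936523438), 88.37956237792969) 0.05988488809726922
probe 34 [0.4345 0.2587 0.1232] mid [0.4351 0.2625 0.1053]
probetop 20 [0.4345 0.2625 0.1247] mid [0.4345 0.2625 0.125 ]
white ridge 3 [ 0.5558 -0.0827  0.0758] mid [ 0.5494 -0.0557  0.0744]
scene lid ((562.43603515625, -15.87152099609375), (146.52235412597656, 200.6857147216797), 18.929601669311523) 0.04972452544420325
cap 110 [ 0.5856 -0.0006  0.1086] mid [ 0.5914 -0.0045  0.105 ]
captop 40 [ 0.5909 -0.0047  0.117 ] mid [ 0.5914 -0.005   0.1168]
post 9 [ 0.5453 -0.0898  0.0828] mid [ 0.5485 -0.0879  0.0818]
post 11 [0.5022 0.0287 0.0632] mid [0.5056 0.0287 0.0629]
stand ((430.6853942871094, 262.81365966796875), (71.5496826171875, 75.36393737792969), 86.20648956298828) 0.059784450510088516
probe 122 [0.4269 0.2662 0.1019] mid [0.4293 0.264  0.1011]
probetop 24 [0.4295 0.2646 0.1237] mid [0.4309 0.2632 0.124 ]
```

Call:
{"op": "apply_moves", "data": {"rotation": [[0,0,-3.6],[0,0,-3.6],[0,0,-3.6],[0,0,-3.6],[0,0,-3.6]], "xyz": [[40,-6,-3],[40,-6,-3],[40,-6,-3],[40,-6,-3],[40,-6,-3]], "gripper": [91,91,91,91,91], "grip_force": 20}}

```text
t: 0.57
position: [0.3233, -0.5361, 0.2464]
tcp_rot: [[0.857, 0.516, -0.0], [0.516, -0.857, 0.0], [0.0, -0.0, -1.0]]
ft_force: [-0.0, -1.0, 0.6]
finger_gap: 0.0909
grip_force: 0.0
```

Call:
{"op": "apply_moves", "data": {"rotation": [[0,0,-3.6],[0,0,-3.6],[0,0,-3.6],[0,0,-3.6],[0,0,-3.6]], "xyz": [[38.5,-6,-3],[38.5,-6,-3],[38.5,-6,-3],[38.5,-6,-3],[38.5,-6,-3]], "gripper": [70,70,70,70,70]}}

```text
t: 0.98
position: [0.4553, -0.3939, 0.2614]
tcp_rot: [[0.655, 0.755, -0.0], [0.755, -0.655, 0.0], [-0.0, -0.0, -1.0]]
ft_force: [1.2, 0.5, 0.2]
finger_gap: 0.07
grip_force: 0.0
```

Call:
{"op": "apply_moves", "data": {"rotation": [[0,0,-3.6],[0,0,-3.6],[0,0,-3.6],[0,0,-3.6],[0,0,-3.6]], "xyz": [[37,-6,0],[37,-6,0],[37,-6,0],[37,-6,0],[37,-6,0]], "gripper": [60,60,60,60,60]}}

```text
t: 1.4
position: [0.5328, -0.2241, 0.2613]
tcp_rot: [[0.39, 0.921, -0.0], [0.921, -0.39, 0.0], [0.0, -0.0, -1.0]]
ft_force: [0.7, 0.1, -1.3]
finger_gap: 0.0598
grip_force: 0.0
```

Call:
{"op": "apply_moves", "data": {"rotation": [[0,0,-3.6],[0,0,-3.6],[0,0,-3.6],[0,0,-3.6],[0,0,-3.6]], "xyz": [[35.5,-6,0],[35.5,-6,0],[35.5,-6,0],[35.5,-6,0],[35.5,-6,0]], "gripper": [60,60,60,60,60]}}

```text
t: 1.82
position: [0.552, -0.046, 0.2614]
tcp_rot: [[0.086, 0.996, -0.0], [0.996, -0.086, 0.0], [0.0, -0.0, -1.0]]
ft_force: [-0.4, 0.5, -0.1]
finger_gap: 0.0602
grip_force: 0.0
```

Call:
{"op": "apply_moves", "data": {"rotation": [[0,0,-3.6],[0,0,-3.6],[0,0,-3.6],[0,0,-3.6],[0,0,-3.6]], "xyz": [[34,-6,0],[34,-6,0],[34,-6,0],[34,-6,0],[34,-6,0]], "gripper": [60,60,60,60,60]}}

```text
t: 2.23
position: [0.5155, 0.122, 0.2614]
tcp_rot: [[-0.226, 0.974, -0.0], [0.974, 0.226, 0.0], [0.0, -0.0, -1.0]]
ft_force: [0.3, -0.3, 0.1]
finger_gap: 0.0601
grip_force: 0.0
```

Call:
{"op": "apply_moves", "data": {"rotation": [[0,0,-3.6],[0,0,-3.6],[0,0,-3.6],[0,0,-3.6],[0,0,0]], "xyz": [[32.5,-6,0],[32.5,-6,0],[30,-5,0],[28,-5,0],[0,0,0]], "gripper": [60,60,60,60,60]}}

```text
t: 2.65
position: [0.4532, 0.2358, 0.2619]
tcp_rot: [[-0.468, 0.884, -0.001], [0.884, 0.468, 0.002], [0.002, 0.0, -1.0]]
ft_force: [0.3, -0.1, 0.1]
finger_gap: 0.0597
grip_force: 0.0
```

```bash
cat >> h.py <<'E'
def to_tool(target):
    o=observe(); R=o['tcp_rot']; d=np.array(target)-o['position']; print('tcp',np.round(o['position'],4),'yaw',np.degrees(np.arctan2(R[1,0],R[0,0])).round(1),'q7',o['q'][6].round(1)); return np.round(R.T@d*1000,1)
E
python3 - <<'E'
from h import *
im,d,W=pts('wrist'); np.savez('w1',im=im,W=W); z=W[...,2]
cv2.imwrite('pics/w1.png',cv2.resize(im[...,::-1],(768,576)))
near=np.hypot(W[...,0]-.433,W[...,1]-.263)<.06
t=near&(z>.056)&(z<.063); print('stand',cv2.minAreaRect(np.float32(W[t][:,:2])*1000),np.median(z[t]))
near&=np.hypot(W[...,0]-.433,W[...,1]-.263)<.03
top=near&(z>.118)&(z<.14);print(np.median(W[top],0),(np.nanmin(W[top],0)+np.nanmax(W[top],0))/2,top.sum())
print(to_tool([.433,.263,.095]))
print(np.round(camera_params('wrist')['extrinsics'],3).tolist())
E
```

```text
stand ((433.3509216308594, 261.8516845703125), (70.52985382080078, 71.05622863769531), 86.67684936523438) 0.05920757799178905
[0.4331566  0.26250244 0.12396671] [0.43306139 0.26245364 0.12191402] 266
tcp [0.4552 0.2331 0.2617] yaw 117.6 q7 -15.4
[ 36.7  -5.8 166.8]
[[0.886, 0.447, 0.123, 0.42], [0.464, -0.854, -0.236, 0.299], [-0.001, 0.266, -0.964, 0.414], [0.0, 0.0, 0.0, 1.0]]
```

View pics/w1.png

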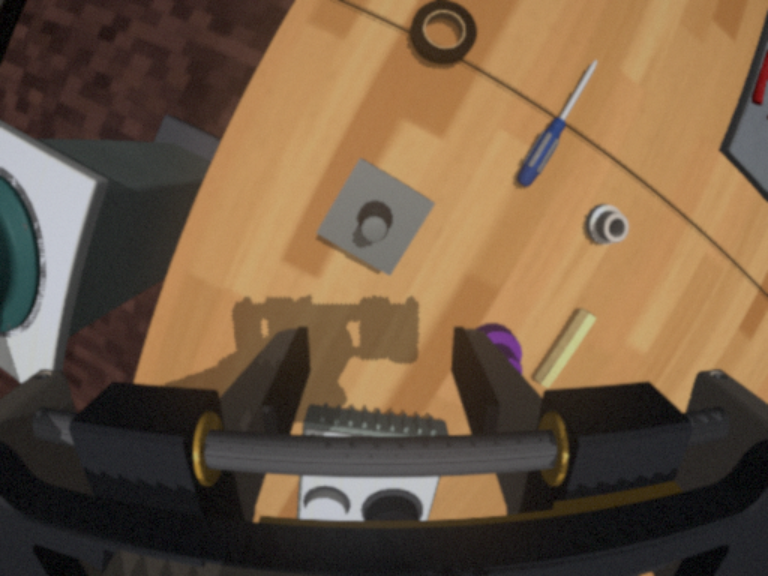

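The wrist view shows the stand at (375,215) and the probe's top at (373,228), upright. All three views agree on the probe axis at about (0.433, 0.2625).

Call:
{"op": "apply_moves", "data": {"rotation": [[0,0,0],[0,0,0],[0,0,0],[0,0,0],[0,0,0]], "xyz": [[18,-3,0],[18,-3,0],[0,0,30],[0,0,40],[0,0,40]], "gripper": [60,60,60,60,60]}}

```text
t: 3.12
position: [0.4368, 0.2589, 0.151]
tcp_rot: [[-0.456, 0.89, 0.003], [0.89, 0.456, 0.0], [-0.001, 0.003, -1.0]]
ft_force: [-0.0, 0.3, -1.3]
finger_gap: 0.0602
grip_force: 0.0
```

Call:
{"op": "apply_moves", "data": {"rotation": [[0,0,0],[0,0,0],[0,0,0],[0,0,0],[0,0,0]], "xyz": [[0,0,35],[0,0,20],[0,0,0],[0,0,0],[0,0,0]], "gripper": [60,60,60,60,40]}}

```text
t: 3.53
position: [0.4365, 0.2599, 0.0977]
tcp_rot: [[-0.457, 0.889, 0.002], [0.889, 0.457, 0.001], [0.0, 0.002, -1.0]]
ft_force: [-0.1, 0.5, 0.2]
finger_gap: 0.0551
grip_force: 0.0
```

Call:
{"op": "apply_moves", "data": {"rotation": [[0,0,0],[0,0,0],[0,0,0],[0,0,0],[0,0,0]], "xyz": [[0,0,0],[0,0,0],[0,0,0],[0,0,0],[0,0,0]], "gripper": [10,10,10,10,10], "grip_force": 25}}

```text
t: 3.95
position: [0.4356, 0.2597, 0.0971]
tcp_rot: [[-0.458, 0.889, 0.001], [0.889, 0.458, 0.0], [-0.0, 0.001, -1.0]]
ft_force: [-0.8, -0.3, -0.1]
finger_gap: 0.022
grip_force: 0.0
```

Call:
{"op": "apply_moves", "data": {"rotation": [[0,0,0],[0,0,0],[0,0,0]], "xyz": [[2,0,0],[0,0,0],[0,0,0]], "gripper": [10,10,10]}}

```text
t: 4.2
position: [0.4346, 0.2615, 0.0968]
tcp_rot: [[-0.458, 0.889, 0.001], [0.889, 0.458, -0.0], [-0.0, 0.0, -1.0]]
ft_force: [-0.6, -0.4, 3.3]
finger_gap: 0.0173
grip_force: 25.0
```

```bash
python3 - <<'E'
from h import *
o=observe();print(o['position'],o['finger_gap'],o['grip_force'],o['ft_force'])
E
```

```text
[0.43463586 0.26151368 0.09684302] 0.017304000122250203 25.000599324703217 [-0.5944194  -0.37445114  3.27674986]
```

Call:
{"op": "apply_moves", "data": {"rotation": [[0,0,0],[0,0,0],[0,0,0],[0,0,0],[0,0,0]], "xyz": [[0,0,-15],[0,0,-25],[0,0,-30],[0,0,-30],[0,0,-30]], "gripper": [10,10,10,10,10]}}

```text
t: 4.62
position: [0.4337, 0.2615, 0.2275]
tcp_rot: [[-0.459, 0.889, -0.001], [0.889, 0.459, -0.0], [0.001, -0.001, -1.0]]
ft_force: [0.8, 0.9, -1.3]
finger_gap: 0.0176
grip_force: 25.0
```

Call:
{"op": "apply_moves", "data": {"rotation": [[0,0,0],[0,0,0],[0,0,0],[0,0,0],[0,0,0]], "xyz": [[-10,-2,0],[-30,-5,0],[-38,-6,0],[-38,-6,0],[-38,-7,0]], "gripper": [10,10,10,10,10]}}

```text
t: 5.03
position: [0.4817, 0.1109, 0.226]
tcp_rot: [[-0.459, 0.888, -0.001], [0.888, 0.459, -0.0], [0.0, -0.001, -1.0]]
ft_force: [0.9, 0.4, -0.7]
finger_gap: 0.0171
grip_force: 25.0
```

Call:
{"op": "apply_moves", "data": {"rotation": [[0,0,0],[0,0,0],[0,0,0],[0,0,0],[0,0,0]], "xyz": [[-38,-7,0],[-30,-6,0],[-20,-3,0],[0,0,0],[0,0,0]], "gripper": [10,10,10,10,10]}}

```text
t: 5.45
position: [0.5076, 0.0259, 0.2257]
tcp_rot: [[-0.456, 0.89, -0.002], [0.89, 0.456, 0.0], [0.001, -0.001, -1.0]]
ft_force: [0.4, 0.5, -1.0]
finger_gap: 0.0177
grip_force: 25.0
```

```bash
python3 - <<'E'
from h import *
print(to_tool([.508,.027,.18]))
im,d,W=pts('wrist'); np.savez('w2',im=im,W=W)
cv2.imwrite('pics/w2.png',cv2.resize(im[...,::-1],(768,576)))
im2,d,W2=pts('scene'); np.savez('s2',im=im2,W=W2)
cv2.imwrite('pics/s2.png',cv2.resize(im2[130:250,160:320,::-1],(800,600)))
E
```

```text
tcp [0.5076 0.0259 0.2257] yaw 117.1 q7 8.0
[ 0.8  0.9 45.7]
```

View pics/w2.png

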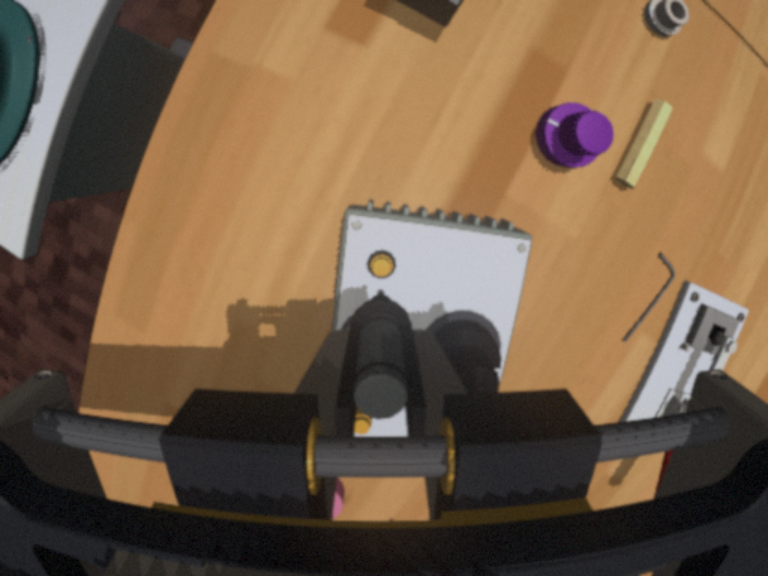

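View pics/s2.png

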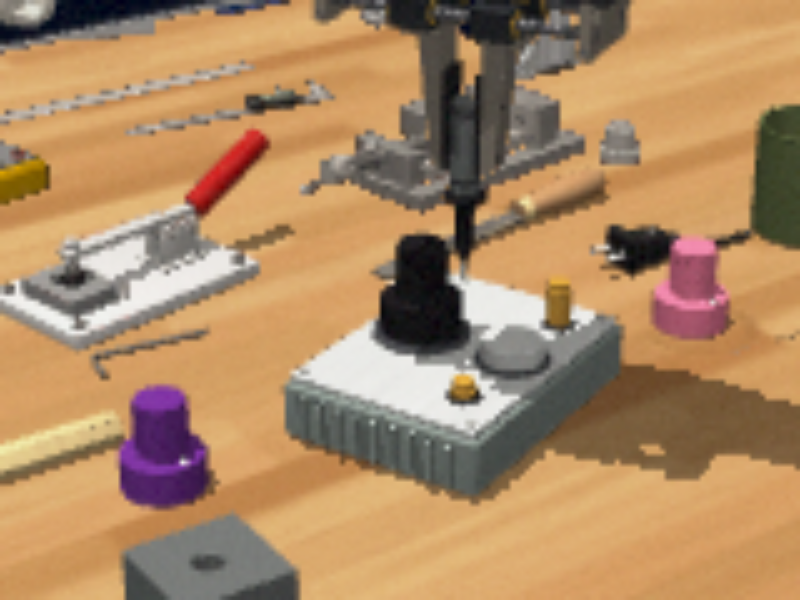

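The wrist view shows the short post at (382,264) and the probe's tip at (380,293). In the scene crop the tip at (464,278) sits directly above the short post at (463,378). I'll put both onto the horizontal planes at their heights.

```bash
cat >> h.py <<'E'
def ray(name,u,v,z):
    P=camera_params(name);K=np.array(P['intrinsics']);E=np.array(P['extrinsics']);a=(u-K[0,2])/K[0,0];b=(v-K[1,2])/K[1,1]
    if name=='wrist': r=np.hypot(a,b)+1e-9; q=np.array([a/r*np.sin(r),b/r*np.sin(r),np.cos(r)])
    else: q=np.array([a,b,1])
    q=E[:3,:3]@q; return E[:3,3]+q*(z-E[2,3])/q[2]
E
python3 - <<'E'
from h import *
print('tip wrist',ray('wrist',253.3,195.3,.134),'scene',ray('scene',252.8,185.6,.134))
im=np.load('w2.npz')['im'];W=np.load('w2.npz')['W'];hsv=cv2.cvtColor(im,cv2.COLOR_RGB2HSV)
m=cv2.inRange(hsv,(15,110,90),(35,255,255)); m[:,:200]=0;m[:,300:]=0; m[:160]=0;m[200:]=0
n,l,s,c=cv2.connectedComponentsWithStats(m)
for i in range(1,n):
    if s[i,4]>20: print(s[i],c[i],'post wrist',ray('wrist',*c[i],.064),np.median(W[l==i],0))
im=np.load('s2.npz')['im'];hsv=cv2.cvtColor(im,cv2.COLOR_RGB2HSV)
print('post scene',ray('scene',160+463/5,130+378/5,.064),'tall',ray('scene',160+560/5,130+282/5,.084))
for p in ([.5063,.0287],[.548,-.0885]): print(to_tool(p+[.1]))
E
```

```text
tip wrist [0.50578832 0.02923921 0.134     ] scene [0.50494212 0.027123   0.134     ]
[200 160  27  40 979] [211.76813075 178.94382022] post wrist [0.46632005 0.00636169 0.064     ] [nan nan nan]
[247 169  15  15 175] [253.91428571 176.38857143] post wrist [0.50599264 0.03004169 0.064     ] [nan nan nan]
post scene [0.50385679 0.02740159 0.064     ] tall [ 0.54264493 -0.08789139  0.084     ]
tcp [0.5073 0.0282 0.2261] yaw 117.4 q7 8.0
[  0.8  -0.6 126.1]
tcp [0.5073 0.0282 0.2261] yaw 117.4 q7 8.0
[-122.5  -17.5  126. ]
```

Call:
{"op": "apply_moves", "data": {"rotation": [[0,0,0],[0,0,0],[0,0,0],[0,0,0],[0,0,0]], "xyz": [[0,0,25],[0,0,25],[0,0,14],[0,0,2],[0,0,0]], "gripper": [10,10,10,10,10]}}

```text
t: 5.97
position: [0.5071, 0.0286, 0.16]
tcp_rot: [[-0.461, 0.888, -0.002], [0.888, 0.461, 0.001], [0.001, -0.001, -1.0]]
ft_force: [0.7, 0.1, -0.2]
finger_gap: 0.0173
grip_force: 25.0
```

Call:
{"op": "apply_moves", "data": {"rotation": [[0,0,0],[0,0,0],[0,0,0]], "xyz": [[0,0,3],[0,0,1],[0,0,0]], "gripper": [10,10,10]}}

```text
t: 6.22
position: [0.5084, 0.0274, 0.1573]
tcp_rot: [[-0.459, 0.889, 0.001], [0.889, 0.459, -0.0], [-0.001, 0.001, -1.0]]
ft_force: [0.1, 0.3, -0.9]
finger_gap: 0.0178
grip_force: 25.0
```

Call:
{"op": "apply_moves", "data": {"rotation": [[0,0,0],[0,0,0],[0,0,0]], "xyz": [[0,0,2],[0,0,0],[0,0,0]], "gripper": [10,10,10]}}

```text
t: 6.47
position: [0.5086, 0.0271, 0.1551]
tcp_rot: [[-0.458, 0.889, 0.001], [0.889, 0.458, 0.0], [-0.001, 0.001, -1.0]]
ft_force: [0.3, 0.7, 1.0]
finger_gap: 0.0175
grip_force: 25.0
```

Call:
{"op": "apply_moves", "data": {"rotation": [[0,0,0],[0,0,0],[0,0,0]], "xyz": [[0,0,1.5],[0,0,0],[0,0,0]], "gripper": [10,10,10]}}

```text
t: 6.72
position: [0.5085, 0.0272, 0.1533]
tcp_rot: [[-0.458, 0.889, 0.001], [0.889, 0.458, 0.0], [-0.0, 0.001, -1.0]]
ft_force: [0.6, 0.3, 1.6]
finger_gap: 0.0175
grip_force: 25.0
```

Contact has begun: vertical force rose from −0.9 to 1.6 N. I'll press a little more and hold, then read the force.

Call:
{"op": "apply_moves", "data": {"rotation": [[0,0,0],[0,0,0],[0,0,0],[0,0,0],[0,0,0]], "xyz": [[0,0,1],[0,0,0],[0,0,0],[0,0,0],[0,0,0]], "gripper": [10,10,10,10,10]}}

```text
t: 7.13
position: [0.5084, 0.0272, 0.1522]
tcp_rot: [[-0.458, 0.889, 0.001], [0.889, 0.458, 0.0], [-0.0, 0.001, -1.0]]
ft_force: [2.3, 0.1, 3.4]
finger_gap: 0.0179
grip_force: 25.0
```

Call:
{"op": "apply_moves", "data": {"rotation": [[0,0,0]], "xyz": [[0,0,0]], "gripper": [10]}}

```text
t: 7.22
position: [0.5083, 0.0272, 0.1522]
tcp_rot: [[-0.458, 0.889, 0.001], [0.889, 0.458, 0.0], [-0.0, 0.001, -1.0]]
ft_force: [1.1, 0.5, 1.4]
finger_gap: 0.0173
grip_force: 25.0
```

Call:
{"op": "apply_moves", "data": {"rotation": [[0,0,0],[0,0,0],[0,0,0],[0,0,0],[0,0,0]], "xyz": [[0,0,-15],[0,0,-25],[0,0,-15],[-20,-2,0],[-36,-5,0]], "gripper": [10,10,10,10,10]}}

```text
t: 7.63
position: [0.5262, -0.0225, 0.2079]
tcp_rot: [[-0.465, 0.885, -0.001], [0.885, 0.465, 0.001], [0.001, -0.0, -1.0]]
ft_force: [0.7, -0.6, -0.9]
finger_gap: 0.0174
grip_force: 25.0
```

Call:
{"op": "apply_moves", "data": {"rotation": [[0,0,0],[0,0,0],[0,0,0],[0,0,0],[0,0,0]], "xyz": [[-36,-5,0],[-20,-3,0],[-11,-2,0],[0,0,0],[0,0,0]], "gripper": [10,10,10,10,10]}}

```text
t: 8.05
position: [0.5482, -0.0891, 0.2064]
tcp_rot: [[-0.458, 0.889, -0.002], [0.889, 0.458, 0.001], [0.002, -0.001, -1.0]]
ft_force: [-0.3, 0.4, -0.2]
finger_gap: 0.0175
grip_force: 25.0
```

```bash
python3 - <<'E'
from h import *
print(to_tool([.549,-.0895,.172]))
a=get_image('wrist')[0]; b=get_image('scene')[0]
A=cv2.resize(a[130:230,193:313],(480,400),interpolation=cv2.INTER_CUBIC)
B=cv2.resize(b[145:225,230:310],(400,400),interpolation=cv2.INTER_CUBIC)
cv2.imwrite('pics/w3.png',cv2.resize(np.hstack([A,B])[...,::-1],(792,360)))
E
```

```text
tcp [ 0.5482 -0.0891  0.2064] yaw 117.3 q7 18.9
[-0.8  0.5 34.4]
```

View pics/w3.png

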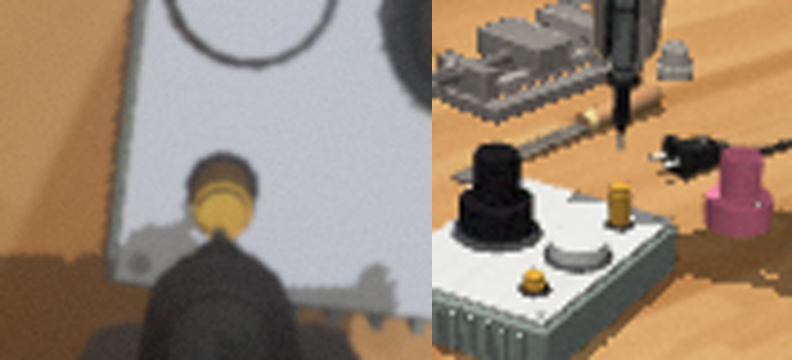

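The tall post's top is at (221,209) in the left crop, with the tip at (220,232). In the scene crop the tip at (621,148) is above the post top at (619,187).

```bash
python3 - <<'E'
from h import *
R=observe()['tcp_rot']
a=ray('wrist',254.1,194.4,.1146);b=ray('wrist',254.4,188,.084);c=ray('scene',272,177.9,.1146);d=ray('scene',271.6,186.5,.084)
print(a,b,c,d,R.T@(b-a)*1000,R.T@(d-c)*1000)
E
```

```text
[ 0.5471627  -0.08573224  0.1146    ] [ 0.54862922 -0.08787078  0.084     ] [ 0.54517004 -0.08858196  0.1146    ] [ 0.54286702 -0.0862772   0.084     ] [-2.61657942  0.33611887 30.59615318] [ 3.06381743 -0.96208293 30.60495374]
```

Call:
{"op": "apply_moves", "data": {"rotation": [[0,0,0],[0,0,0],[0,0,0],[0,0,0],[0,0,0]], "xyz": [[0,0,18],[0,0,8],[0,0,3],[0,0,2],[0,0,0]], "gripper": [10,10,10,10,10]}}

```text
t: 8.57
position: [0.549, -0.0892, 0.176]
tcp_rot: [[-0.459, 0.888, -0.001], [0.888, 0.459, 0.0], [0.001, -0.001, -1.0]]
ft_force: [1.0, -0.6, 0.5]
finger_gap: 0.0177
grip_force: 25.0
```

Call:
{"op": "apply_moves", "data": {"rotation": [[0,0,0],[0,0,0],[0,0,0]], "xyz": [[0,0,1.5],[0,0,1],[0,0,0]], "gripper": [10,10,10]}}

```text
t: 8.82
position: [0.5495, -0.0897, 0.174]
tcp_rot: [[-0.458, 0.889, 0.001], [0.889, 0.458, 0.0], [-0.0, 0.001, -1.0]]
ft_force: [0.4, 0.8, 1.6]
finger_gap: 0.0174
grip_force: 25.0
```

Call:
{"op": "apply_moves", "data": {"rotation": [[0,0,0]], "xyz": [[0,0,0.5]], "gripper": [10]}}

```text
t: 8.9
position: [0.5495, -0.0898, 0.1736]
tcp_rot: [[-0.458, 0.889, 0.001], [0.889, 0.458, 0.0], [-0.0, 0.001, -1.0]]
ft_force: [-0.4, 1.3, 1.7]
finger_gap: 0.0173
grip_force: 25.0
```

Call:
{"op": "apply_moves", "data": {"rotation": [[0,0,0],[0,0,0],[0,0,0],[0,0,0]], "xyz": [[0,0,0],[0,0,0],[0,0,0],[0,0,0]], "gripper": [10,10,10,10]}}

```text
t: 9.23
position: [0.5495, -0.0898, 0.1733]
tcp_rot: [[-0.458, 0.889, 0.001], [0.889, 0.458, 0.0], [-0.0, 0.001, -1.0]]
ft_force: [-0.1, 1.5, 1.7]
finger_gap: 0.0177
grip_force: 25.0
```

Call:
{"op": "apply_moves", "data": {"rotation": [[0,0,0],[0,0,0],[0,0,0],[0,0,0]], "xyz": [[0,0,1],[0,0,0],[0,0,0],[0,0,0]], "gripper": [10,10,10,10]}}

```text
t: 9.57
position: [0.5494, -0.0899, 0.1722]
tcp_rot: [[-0.458, 0.889, 0.0], [0.889, 0.458, 0.0], [-0.0, 0.0, -1.0]]
ft_force: [-0.5, 1.3, 2.6]
finger_gap: 0.0173
grip_force: 25.0
```

Call:
{"op": "apply_moves", "data": {"rotation": [[0,0,0],[0,0,0],[0,0,0],[0,0,0],[0,0,0]], "xyz": [[0,0,-15],[0,0,-25],[0,0,-15],[10,2,0],[30,5,0]], "gripper": [10,10,10,10,10]}}

```text
t: 9.98
position: [0.5378, -0.0556, 0.2267]
tcp_rot: [[-0.451, 0.892, 0.001], [0.892, 0.451, -0.003], [-0.003, -0.0, -1.0]]
ft_force: [0.6, 0.3, -1.1]
finger_gap: 0.0174
grip_force: 25.0
```

Call:
{"op": "apply_moves", "data": {"rotation": [[0,0,0],[0,0,0],[0,0,0],[0,0,0],[0,0,0]], "xyz": [[40,6,0],[40,6,0],[40,6,0],[40,7,0],[40,7,0]], "gripper": [10,10,10,10,10]}}

```text
t: 10.4
position: [0.472, 0.1423, 0.2259]
tcp_rot: [[-0.458, 0.889, -0.001], [0.889, 0.458, -0.001], [-0.001, -0.002, -1.0]]
ft_force: [0.7, 0.9, -1.4]
finger_gap: 0.0177
grip_force: 25.0
```

Call:
{"op": "apply_moves", "data": {"rotation": [[0,0,0],[0,0,0],[0,0,0],[0,0,0],[0,0,0]], "xyz": [[40,7,0],[40,6,0],[30,4,0],[15,2,0],[0,0,0]], "gripper": [10,10,10,10,10]}}

```text
t: 10.82
position: [0.4305, 0.2646, 0.2262]
tcp_rot: [[-0.465, 0.885, -0.002], [0.885, 0.465, 0.001], [0.001, -0.001, -1.0]]
ft_force: [-0.3, -0.4, 0.1]
finger_gap: 0.0178
grip_force: 25.0
```

```bash
python3 - <<'E'
from h import *
a=get_image('wrist')[0]; b=get_image('scene')[0]
print(to_tool([.434,.2616,.0975]))
A=cv2.resize(a[130:230,193:313],(480,400),interpolation=cv2.INTER_CUBIC)
B=cv2.resize(b[185:265,160:240],(400,400),interpolation=cv2.INTER_CUBIC)
cv2.imwrite('pics/w4.png',cv2.resize(np.hstack([A,B])[...,::-1],(792,360)))
E
```

```text
tcp [0.4328 0.2605 0.226 ] yaw 117.4 q7 -22.1
[  0.5   1.8 128.5]
```

View pics/w4.png

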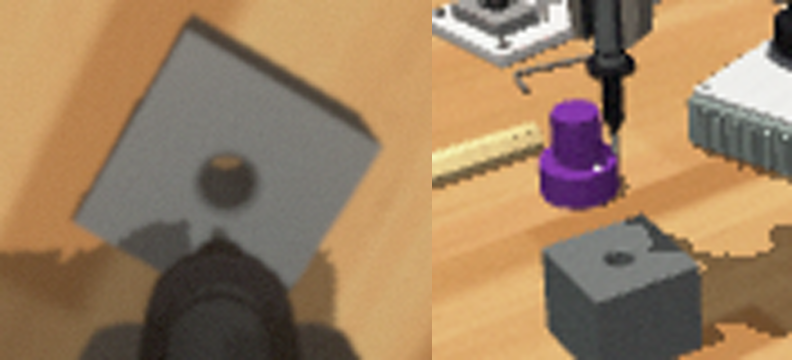

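The left crop shows the hole at (227,182) and the tip at (220,232). The scene crop shows the tip at (615,152) above the hole at (619,259).

```bash
python3 - <<'E'
from h import *
o=observe();R=o['tcp_rot'];print(o['position'])
a=ray('wrist',254.1,194.4,.134);b=ray('wrist',256.1,180.6,.06);c=ray('scene',200.7,218.8,.134);d=ray('scene',201.6,242.6,.06)
print(a,b,c,d,R.T@(b-a)*1000,R.T@(d-c)*1000)
E
```

```text
[0.43279748 0.2604991  0.22601546]
[0.43139681 0.26236207 0.134     ] [0.43608554 0.25802391 0.06      ] [0.42833507 0.2636413  0.134     ] [0.42835944 0.2645551  0.06      ] [-5.94715993  2.31329903 74.00056614] [ 0.86080933  0.583861   73.9983361 ]
```

Call:
{"op": "apply_moves", "data": {"rotation": [[0,0,0],[0,0,0],[0,0,0],[0,0,0],[0,0,0]], "xyz": [[0,1.5,20],[0,0,30],[0,0,20],[0,0,10],[0,0,0]], "gripper": [10,10,10,10,10]}}

```text
t: 11.33
position: [0.4341, 0.2591, 0.1446]
tcp_rot: [[-0.456, 0.89, -0.004], [0.89, 0.456, -0.003], [-0.001, -0.005, -1.0]]
ft_force: [0.0, 0.2, -1.0]
finger_gap: 0.0175
grip_force: 25.0
```

Call:
{"op": "apply_moves", "data": {"rotation": [[0,0,0],[0,0,0]], "xyz": [[0,0,10],[0,0,0]], "gripper": [10,10]}}

```text
t: 11.5
position: [0.4351, 0.261, 0.1366]
tcp_rot: [[-0.457, 0.889, -0.0], [0.889, 0.457, -0.0], [-0.0, -0.0, -1.0]]
ft_force: [0.0, 0.0, -1.5]
finger_gap: 0.0173
grip_force: 25.0
```

Inserting freely with no reaction force. I'll go down to about 0.098 m.

Call:
{"op": "apply_moves", "data": {"rotation": [[0,0,0],[0,0,0],[0,0,0],[0,0,0],[0,0,0]], "xyz": [[0,0,12],[0,0,12],[0,0,8],[0,0,5],[0,0,0]], "gripper": [10,10,10,10,10]}}

```text
t: 11.92
position: [0.4341, 0.2612, 0.0987]
tcp_rot: [[-0.459, 0.889, -0.002], [0.889, 0.459, -0.001], [0.0, -0.002, -1.0]]
ft_force: [0.5, 0.2, -0.1]
finger_gap: 0.0178
grip_force: 25.0
```

Call:
{"op": "apply_moves", "data": {"rotation": [[0,0,0],[0,0,0]], "xyz": [[0,0,1],[0,0,0]], "gripper": [10,10]}}

```text
t: 12.08
position: [0.4349, 0.2619, 0.0991]
tcp_rot: [[-0.459, 0.889, 0.0], [0.889, 0.459, 0.0], [0.0, 0.0, -1.0]]
ft_force: [-0.5, -0.3, -1.0]
finger_gap: 0.0171
grip_force: 25.0
```

Call:
{"op": "apply_moves", "data": {"rotation": [[0,0,0],[0,0,0],[0,0,0],[0,0,0],[0,0,0]], "xyz": [[0,0,1],[0,0,0],[0,0,0],[0,0,0],[0,0,0]], "gripper": [10,30,60,60,60]}}

```text
t: 12.5
position: [0.435, 0.2617, 0.0982]
tcp_rot: [[-0.458, 0.889, 0.0], [0.889, 0.458, 0.0], [-0.0, 0.0, -1.0]]
ft_force: [-0.5, -0.0, 0.4]
finger_gap: 0.0423
grip_force: 0.0
```

Call:
{"op": "apply_moves", "data": {"rotation": [[0,0,0],[0,0,0],[0,0,0],[0,0,0],[0,0,0]], "xyz": [[0,0,0],[0,0,-20],[0,0,-35],[0,0,-35],[0,0,-35]], "gripper": [60,60,60,60,60]}}

```text
t: 12.92
position: [0.4343, 0.2616, 0.2243]
tcp_rot: [[-0.459, 0.889, -0.001], [0.889, 0.459, -0.0], [0.0, -0.001, -1.0]]
ft_force: [1.0, 0.1, 0.3]
finger_gap: 0.0601
grip_force: 0.0
```

```bash
python3 - <<'E'
from h import *
im,d,W=pts('scene');z=W[...,2];q=np.hypot(W[...,0]-.431,W[...,1]-.263)<.03
t=q&(z>.115)&(z<.14);print('probe top',np.median(W[t],0),t.sum())
print(to_tool([.594,-.0065,.22]), observe()['q'].round(0))
# cap centre refine from saved short-post hover wrist image
f=np.load('w2.npz');im,W=f['im'],f['W'];V=im.max(-1);z=W[...,2]
E
```

```text
probe top [0.42792129 0.26663493 0.12274395] 40
tcp [0.4373 0.2644 0.2309] yaw 117.3 q7 -22.3
[-312.6   14.8   11.1] [  3.  19. -45. 109.  17.  57. -22.]
```

Call:
{"op": "apply_moves", "data": {"rotation": [[0,0,0],[0,0,0],[0,0,0],[0,0,0],[0,0,0]], "xyz": [[-20,1,0],[-40,2,0],[-40,2,0],[-40,2,0],[-40,2,0]], "gripper": [75,75,75,75,75]}}

```text
t: 13.38
position: [0.526, 0.104, 0.2232]
tcp_rot: [[-0.459, 0.889, 0.001], [0.889, 0.459, -0.0], [-0.001, 0.0, -1.0]]
ft_force: [1.0, -0.0, 0.1]
finger_gap: 0.0751
grip_force: 0.0
```

Call:
{"op": "apply_moves", "data": {"rotation": [[0,0,0],[0,0,0],[0,0,0],[0,0,0]], "xyz": [[-40,2,0],[-30,1,0],[0,0,0],[0,0,0]], "gripper": [75,75,75,75]}}

```text
t: 13.72
position: [0.5605, 0.043, 0.2224]
tcp_rot: [[-0.455, 0.891, -0.001], [0.891, 0.455, 0.0], [0.0, -0.001, -1.0]]
ft_force: [-0.6, 1.1, -0.7]
finger_gap: 0.0749
grip_force: 0.0
```

```bash
python3 - <<'E'
from h import *
im,d,W=pts('wrist'); z=W[...,2]; V=im.max(-1); c=np.array([.594,-.0065])
print(to_tool([.594,-.0065,.103]))
q=np.hypot(W[...,0]-c[0],W[...,1]-c[1])<.045
for lo,hi,l in ((.112,.124,'knobtop'),(.076,.085,'skirt')):
    m=(q&(z>lo)&(z<hi)).astype(np.uint8); cc=max(cv2.findContours(m,0,2)[0],key=cv2.contourArea)
    p=W[m>0]; print(l,m.sum(),np.median(p,0),np.round(cv2.minEnclosingCircle(np.float32(p[:,:2]*1000)),1) if 0 else cv2.minEnclosingCircle(np.float32(p[:,:2]*1000)), cv2.minEnclosingCircle(cc))
w=q&(z>.07)&(z<.09)&(V>150); print('ridge',W[w].mean(0) if w.any() else None,w.sum())
cv2.imwrite('pics/w5.png',cv2.resize(im[...,::-1],(768,576)))
E
```

```text
tcp [0.5598 0.0451 0.2227] yaw 117.2 q7 4.1
[-61.6   6.9 119.6]
knobtop 889 [ 0.59473575 -0.00614848  0.11695823] ((595.5235595703125, -7.160070896148682), 17.60663414001465) ((262.73809814453125, 250.6904754638672), 17.887910842895508)
skirt 856 [0.58508367 0.00492537 0.07910493] ((596.0089111328125, -8.100091934204102), 28.07305145263672) ((262.0, 236.0), 25.318077087402344)
ridge None 0
```

View pics/w5.png

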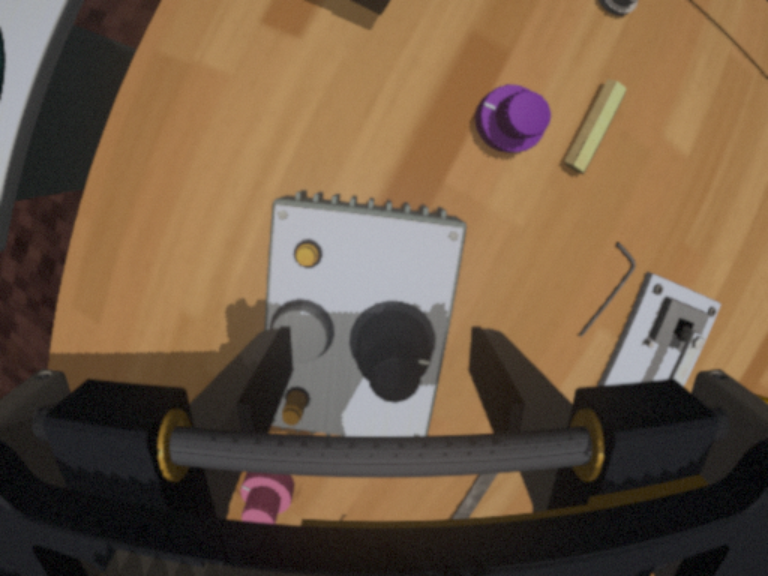

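The wrist view shows the black cap at (393,350) with its ridge at (424,362), and the measured centre is (0.595, −0.007). I'll go down over it.

Call:
{"op": "apply_moves", "data": {"rotation": [[0,0,0],[0,0,0],[0,0,0],[0,0,0],[0,0,0]], "xyz": [[-32,4,0],[-30,3.5,0],[0,0,0],[0,0,35],[0,0,35]], "gripper": [75,75,75,75,75]}}

```text
t: 14.18
position: [0.5965, -0.0048, 0.1543]
tcp_rot: [[-0.46, 0.888, 0.005], [0.888, 0.46, 0.0], [-0.002, 0.005, -1.0]]
ft_force: [-0.5, -0.1, 0.3]
finger_gap: 0.0748
grip_force: 0.0
```

Call:
{"op": "apply_moves", "data": {"rotation": [[0,0,0],[0,0,0],[0,0,0],[0,0,0]], "xyz": [[0,0,30],[0,0,15],[0,0,0],[0,0,0]], "gripper": [75,75,75,75], "grip_force": 20}}

```text
t: 14.52
position: [0.5945, -0.0047, 0.1079]
tcp_rot: [[-0.461, 0.888, -0.001], [0.888, 0.461, 0.001], [0.001, -0.001, -1.0]]
ft_force: [1.1, 0.3, -1.1]
finger_gap: 0.0753
grip_force: 0.0
```

```bash
python3 - <<'E'
from h import *
print(to_tool([.5952,-.0068,.103]),observe()['q'].round(0),observe()['ft_force'])
E
```

```text
tcp [ 0.5945 -0.0047  0.1079] yaw 117.4 q7 4.4
[-2.2 -0.4  4.9] [ 22.  35. -34. 103.  25.  49.   4.] [ 1.08958221  0.30963852 -1.14124752]
```

Call:
{"op": "apply_moves", "data": {"rotation": [[0,0,0],[0,0,0],[0,0,0],[0,0,0],[0,0,0]], "xyz": [[-2,0,4],[0,0,0],[0,0,0],[0,0,0],[0,0,0]], "gripper": [75,50,20,20,20]}}

```text
t: 14.93
position: [0.5965, -0.0086, 0.1048]
tcp_rot: [[-0.458, 0.889, 0.001], [0.889, 0.458, -0.0], [-0.001, 0.001, -1.0]]
ft_force: [0.5, 0.7, 1.1]
finger_gap: 0.0506
grip_force: 0.0
```

Call:
{"op": "apply_moves", "data": {"rotation": [[0,0,0],[0,0,0],[0,0,0],[0,0,0]], "xyz": [[0,0,0],[0,0,0],[0,0,0],[0,0,0]], "gripper": [20,20,20,20]}}

```text
t: 15.27
position: [0.5962, -0.0085, 0.1042]
tcp_rot: [[-0.458, 0.889, 0.0], [0.889, 0.458, -0.0], [-0.0, 0.0, -1.0]]
ft_force: [-0.2, -0.9, 1.7]
finger_gap: 0.0336
grip_force: 20.0
```

```bash
python3 - <<'E'
from h import *
o=observe();print(o['position'],o['finger_gap'],o['grip_force'],o['ft_force'],o['moment'])
E
```

```text
[ 0.5962362  -0.00853548  0.10424422] 0.0336257017069268 20.000216960906982 [-0.20185355 -0.87026708  1.65210584] [-0.08217438 -0.09515582 -0.01489218]
```

Call:
{"op": "apply_moves", "data": {"rotation": [[0,0,5],[0,0,5],[0,0,5],[0,0,5],[0,0,0]], "xyz": [[0,0,0],[0,0,0],[0,0,0],[0,0,0],[0,0,0]], "gripper": [20,20,20,20,20]}}

```text
t: 15.68
position: [0.5962, -0.0084, 0.1043]
tcp_rot: [[-0.125, 0.992, 0.0], [0.992, 0.125, -0.0], [-0.0, 0.0, -1.0]]
ft_force: [0.0, 0.4, 0.9]
finger_gap: 0.0333
grip_force: 20.0
```

Call:
{"op": "apply_moves", "data": {"rotation": [[0,0,5],[0,0,5],[0,0,0],[0,0,0]], "xyz": [[0,0,0],[0,0,0],[0,0,0],[0,0,0]], "gripper": [20,20,20,20]}}

```text
t: 16.02
position: [0.5962, -0.0083, 0.1043]
tcp_rot: [[0.043, 0.999, 0.0], [0.999, -0.043, -0.0], [-0.0, 0.0, -1.0]]
ft_force: [0.4, 0.6, 2.2]
finger_gap: 0.0337
grip_force: 20.0
```

```bash
python3 - <<'E'
from h import *
o=observe();print(o['position'],o['finger_gap'],o['grip_force'],o['ft_force'],o['moment'],to_tool(o['position']))
E
```

```text
tcp [ 0.5962 -0.0083  0.1043] yaw 87.5 q7 -21.0
[ 0.59624409 -0.00834026  0.10428015] 0.03372614105495328 20.000507533550262 [0.39665755 0.59538198 2.1925363 ] [-0.02827525 -0.01368626 -0.09499828] [0. 0. 0.]
```

Call:
{"op": "apply_moves", "data": {"rotation": [[0,0,5],[0,0,5],[0,0,5],[0,0,5],[0,0,5]], "xyz": [[0,0,0],[0,0,0],[0,0,0],[0,0,0],[0,0,0]], "gripper": [20,20,20,20,20]}}

```text
t: 16.43
position: [0.5963, -0.0085, 0.1042]
tcp_rot: [[0.466, 0.885, 0.0], [0.885, -0.466, 0.0], [0.0, 0.0, -1.0]]
ft_force: [-0.3, 1.1, 2.9]
finger_gap: 0.0338
grip_force: 20.0
```

```bash
python3 - <<'E'
from h import *
o=observe();print(o['moment'],o['ft_force'])
im,d,W=pts('wrist');z=W[...,2]
q=(np.hypot(W[...,0]-.595,W[...,1]+.007)<.03)&(np.hypot(W[...,0]-.595,W[...,1]+.007)>.019)&(z>.074)&(z<.088)
print(q.sum(),im.max(-1)[q].max(),W[q&(im.max(-1)>120)].mean(0))
im,d,W=pts('scene');o=observe();print(o['moment'])
E
```

```text
[-0.04159675 -0.00272005  0.05045798] [-0.33740835  1.05831115  2.88919977]
1414 70 [nan nan nan]
[-0.00490794 -0.05567408 -0.02857187]<stdin>:5: RuntimeWarning: Mean of empty slice.
  ret = um.true_divide(
```

Moment stays near zero, so the cap is turning freely this way. On to about 80°, then a gentle lift.

Call:
{"op": "apply_moves", "data": {"rotation": [[0,0,5],[0,0,5],[0,0,5],[0,0,5],[0,0,5]], "xyz": [[0,0,0],[0,0,0],[0,0,0],[0,0,0],[0,0,0]], "gripper": [20,20,20,20,20]}}

```text
t: 16.95
position: [0.5963, -0.0085, 0.1042]
tcp_rot: [[0.795, 0.607, 0.0], [0.607, -0.795, 0.0], [0.0, 0.0, -1.0]]
ft_force: [1.3, -0.8, 2.5]
finger_gap: 0.0338
grip_force: 20.0
```

Call:
{"op": "apply_moves", "data": {"rotation": [[0,0,0],[0,0,0],[0,0,0],[0,0,0],[0,0,0]], "xyz": [[0,0,0],[0,0,-2],[0,0,-2],[0,0,-2],[0,0,0]], "gripper": [20,20,20,20,20]}}

```text
t: 17.37
position: [0.5961, -0.0086, 0.1102]
tcp_rot: [[0.795, 0.607, 0.0], [0.607, -0.795, 0.0], [0.0, -0.0, -1.0]]
ft_force: [-0.2, -0.2, -0.9]
finger_gap: 0.0332
grip_force: 20.0
```

```bash
python3 - <<'E'
from h import *
o=observe();print(o['moment'],o['ft_force'],o['finger_gap'])
E
```

```text
[-0.02435753  0.0155948   0.05106378] [-0.22230506 -0.18019157 -0.89519088] 0.03317102282767623
```

The cap has risen 6 mm with no downward pull, so it is free (clockwise). I'll lift it to +100 mm.

Call:
{"op": "apply_moves", "data": {"rotation": [[0,0,0],[0,0,0],[0,0,0],[0,0,0],[0,0,0]], "xyz": [[0,0,-8],[0,0,-10],[0,0,-14],[0,0,-18],[0,0,-18]], "gripper": [20,20,20,20,20]}}

```text
t: 17.78
position: [0.596, -0.0084, 0.1795]
tcp_rot: [[0.795, 0.606, 0.0], [0.606, -0.795, 0.0], [0.0, 0.0, -1.0]]
ft_force: [0.3, 0.4, -0.5]
finger_gap: 0.0333
grip_force: 20.0
```

Call:
{"op": "apply_moves", "data": {"rotation": [[0,0,0],[0,0,0],[0,0,0],[0,0,0],[0,0,0]], "xyz": [[0,0,-14],[0,0,-8],[0,0,-4],[0,0,0],[0,0,0]], "gripper": [20,20,20,20,20]}}

```text
t: 18.2
position: [0.5957, -0.0086, 0.2037]
tcp_rot: [[0.796, 0.606, -0.001], [0.606, -0.796, -0.0], [-0.001, -0.0, -1.0]]
ft_force: [-0.6, 0.4, -1.1]
finger_gap: 0.0334
grip_force: 20.0
```

Call:
{"op": "apply_moves", "data": {"rotation": [[0,0,0],[0,0,0],[0,0,0],[0,0,0],[0,0,0]], "xyz": [[0,0,0],[0,0,0],[0,0,0],[0,0,0],[0,0,0]], "gripper": [20,20,20,20,20]}}

```text
t: 18.62
position: [0.5959, -0.0085, 0.2037]
tcp_rot: [[0.796, 0.606, -0.001], [0.606, -0.796, 0.0], [-0.001, -0.0, -1.0]]
ft_force: [-1.1, 0.2, -1.1]
finger_gap: 0.0336
grip_force: 20.0
```

```bash
python3 - <<'E'
from h import *
o=observe();print(o['position'],o['ft_force'],o['finger_gap'],o['grip_force'])
b=get_image('scene')[0]
cv2.imwrite('pics/s6.png',cv2.resize(b[110:290,140:380,::-1],(800,600)))
E
```

```text
[ 0.59594827 -0.008474    0.2036854 ] [-1.05346849  0.16631981 -1.08157092] 0.033628458075546916 19.999869167804718
```

View pics/s6.png

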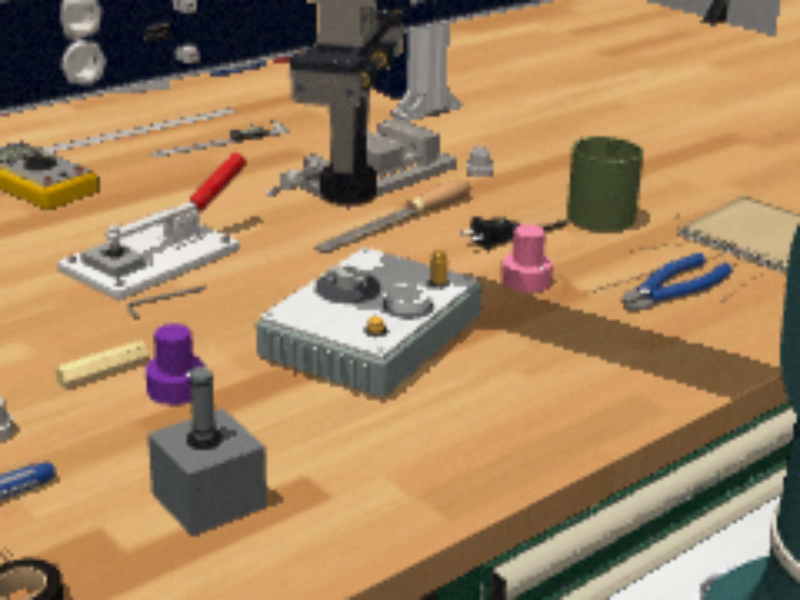

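The cap is in the gripper at (348,180) and upright, the neck at (348,283) is bare, and the probe stands in its stand at (203,410).

```bash
python3 -c "
from plant import *
print(sign_off())"
```

```text
the job is handed in; nothing more can be done
None
```

The job is handed in with no verdict returned: both posts were pressed (short, then tall), the probe is back in its stand, and the cap came off clockwise and is held upright about 10 cm above its seat.

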